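Seat and lock a specimen clamp in the microtome clamp dock

ROBOT

A 6-joint arm with a two-finger parallel gripper is mounted at the origin on the work surface. World frame = base frame: x ahead of the robot, y to its left, z up, the work surface at z = 0. Lengths are in m, angles in rad, forces in N, time in s.
With the tool pointing down it reaches from about 0.25 to 0.775 m from the base axis. Payload 4 kg.
Tool frame: the origin (TCP) lies between the finger pads; the fingertips stand 25 mm ahead of it and the grasp point (between the pads) lies 6 mm ahead of it (robot.tip_reach is the z of the fingertips in the tool frame, in m); z points along the fingers, y is the line along which they close (so a half turn about z gives the same grasp; the last joint's range is limited). The gripper opens to 94 mm and grips with 3 to 60 N. Pads are 16 mm wide; open, the fingers measure 119 mm over their backs; the gripper's body (75 mm by 177 mm) begins 78 mm behind the grasp point.
Start: joints at [-1.442, 0.087, 1.371, -0, 1.684, -0.103], TCP at [0.126, -0.535, 0.199] pointing down, gripper open.
Joint ranges: [-3.1, 3.1], [-0.76, 2.03], [0.27, 2.55], [-1.08, 4.22], [0.17, 2.65], [-2.57, 2.57]. Speed limits (rad/s): [2.79, 2.79, 3.14, 3.14, 3.14, 3.14].

INTERFACE

Orientations are given as [roll, pitch, yaw] about the fixed x, y, z axes, in that order (R = Rz(yaw) Ry(pitch) Rx(roll)).
In Python, from bench import robot gives the robot as it stands. The module is installed in compiled form; this text tells all that it offers.
- The arm moves only by the shell command python3 -m handwheel 'ROWS'. ROWS is JSON, a list of rows, each a list of 3 entries, a list of its own where there are three numbers: the turn, a rotation vector about the world's x, y, z in units of 90 degrees (1.0 is 90 degrees), then the shift along the world's x, y, z in units of 0.05 m (1.0 is 0.05 m), then the closure, from 0 (fully open) to 1 (shut). A call has 1 to 5 rows; each row shifts and turns the commanded pose from where the row before left it; what a row does not reach is not made up. A row lasts 1/10 s, in which the tool goes at most 50 mm and 8.59 degrees, less where a joint would pass 70% of its speed; a pose out of reach is approached as far as the arm can. A call with a number of a shift or a turn outside -1 to 1 is refused whole. A call with a gripper value outside its range is refused whole. The fingers move at their own pace and stop on an object; the grip force is fixed at half the most. Time passes only in rows, so rows that do not move let the fingers close. It gives the time, the measured TCP pose, the force, the opening and the grip force at its end, in the units of the state.
- robot.get_obs(): the state, without advancing time (a new reading comes with each control period).
- robot.snapshot(name): name is "scene" or "top"; returns (picture, depth): 420x560x3 uint8, red, green, blue; 420x560 float32, m along the optical axis (not along the pixel's ray), 0 where there is no reading.
- robot.calibration(name): a dict with "mtx" (3x3 intrinsics, pixels), "extrinsics" (4x4, takes a point from camera to world coordinates). Camera axes: x right, y down, z forward; pixel columns grow to the right and rows downward; lengths in m; the calibration is good to about 2 mm. A picture is of the moment at which its call begins. calibration takes no time and is no camera call.
- robot.close_job(): hands the job in; it is judged then, once.
Trained networks look in the newest picture that a camera, given by its name, has taken for a name from the list of things; names that differ only in an ending like _2 or _b are one class to them, and where a whole thing is asked for, a point or a joint stands for the part that bears it (a point fixed in the world has none). Each returns a list of dicts, best first, with "p" (0 to 1); they miss things now and then, are a little off and sometimes report something else, mostly with a low value. They report only what shows in the picture. A call takes as long as a camera call. They do not tell look-alikes from the thing itself.
- robot.boxes_of(query, camera): "bbox" ([left, top, right, bottom] in pixels, round what is visible of it).
The state is a dict: "time": time; "joint_positions": joint angles; "qvel": joint speeds; "joint_torque": joint torques, N m; "tool_pos": TCP position; "ee_rot": TCP orientation; "wrist_force": force on the tool from outside, world axes, zero at the start; "wrist_torque": the same for the moment, N m; "width": finger opening in m; "finger_force": force on a finger pad.
Only numpy, scipy, OpenCV 4.12 (cv2) and the standard library are available. Lean on these libraries where they do the work, as an engineer would, in place of code of your own. Each camera call takes 0.05 s, during which the arm holds its last target. There are 200 camera calls.

TASK

Take the black specimen clamp out of the tray and set it in the pocket of the grey dock, shuffling it gently about until its lugs drop into their holes and it sits fully down and level. Then push the red-knobbed locking slide all the way in over its foot and let go of everything; press only lightly on the dock with the clamp, and leave the blue spare clamp where it is.

Things in the scene. Friction and masses are not known exactly. Their poses are not given: they have to be found in the camera images.
- clamp: Specimen clamp, about 300 g: aluminium foot 60 (x) x 72 (y) x 10 mm, on it a black grip block 40 (x) x 24 (y) mm from 10 to 50 mm above the foot's underside. Under the foot 4 steel lugs, 9 mm square, 7 mm long, at x = +-10, y = +-22 mm. Origin: centre of the foot's underside, z up. Half a turn makes no difference. At first on rails in the tray, origin 15 mm above the table, lugs hanging free.
- spare: Blue spare clamp with the same foot, and a round blue post 34 mm in diameter, 46 mm high over the foot's underside, instead of the block; in the same tray, about 110 mm from the black one. Origin as for the clamp. To be left alone (not shifted by 30 mm or more).
- dock: Fixed grey dock. Origin on the table under the pocket's centre, z up. Open-topped pocket 80 (x) x 92 (y) mm inside, 14 mm deep, wall tops 32 mm above the table: the foot has 10 mm of play all round. Its floor, 18 mm above the table, is a steel key plate with 4 holes, 11 mm square, 10 mm deep, spaced as the clamp's lugs. The clamp must never press on the dock with over 50 N.
- pocket (a point): Centre of the pocket's floor, axes as the dock's. The key plate was set by hand and stays put: its holes lie up to 6 mm off, in x and in y, from where this point puts them, not turned. No measured pose shows this: find it by feel. Lugs not in the holes: clamp origin 25 mm above the table; lugs in: 18 mm.
- lock_slide (a joint): Locking slide of the dock: 0 = open, 0.026 m = fully in; moves along the dock's +y, towards the pocket, drags with about 3 N, stays where left, starts at 0 to 3 mm. Its bar, 22 mm wide, underside 30 mm above the table, enters by a gap in the pocket's -y wall and passes 2 mm over a seated foot; an unseated foot blocks it.
- slide_knob (a point): On the axis of the slide's upright red knob, 57 mm above the table. The knob is 16 mm in diameter, free from 38 to 70 mm above the table; it stands 80 mm from the pocket's centre towards the dock's -y with the slide open, 54 mm with it in.
Mind the look-alikes: they are no part of the job. What is meant by the dock is not purple, and is the larger of those in its own colour.

How it is judged:
On the way:
1. the black clamp sits fully down and level in the pocket, lugs in the holes, while the locking slide is still open (under 6 mm) (z of clamp in the frame of dock between 0.015 and 0.02 m and horizontal distance between clamp and pocket below 0.0105 m and angle between clamp's own z axis and vertical below 0.06 rad and angle between the x axis of clamp and the x axis of dock, either way round below 0.15 rad and value of joint lock_slide below 0.006 m), for 0.2 s.
At the end, for the whole second after the job is handed in: The black clamp is at rest with its lugs in the holes: foot within 2 mm of the pocket floor, 10.5 mm of the pocket centre, 0.06 rad of level, 0.15 rad of the dock's axes (either way round); the slide is in by over 23 of 26 mm; clamp and dock are released (z of clamp in the frame of dock between 0.015 and 0.02 m and horizontal distance between clamp and pocket below 0.0105 m and angle between clamp's own z axis and vertical below 0.06 rad and angle between the x axis of clamp and the x axis of dock, either way round below 0.15 rad and value of joint lock_slide above 0.023 m and linear speed of clamp below 0.02 m/s and contact force between the fingers and clamp below 0.1 N and contact force between the fingers and dock below 0.1 N); the robot touches nothing.
It fails at once if the clamp and the dock press on each other with more than 50 N (contact force between clamp and dock above 50 N).
It fails at once if the blue spare clamp is shifted by 30 mm or more (distance of spare from where it was at the start of the episode above 0.03 m).
It also fails if it takes over 72 s, if anything falls off the work surface, if the arm or the gripper's body presses on something with over 40 N, if the wrist force passes 120 N, or if a joint passes its speed limit or range.

## Working session

There is one attempt and no reset: what is moved stays moved. The work goes in short steps, Python scripts to look and compute and a shell command to move; the robot and the scene stay as the last step left them, time stands still between calls to the robot, and variables do not carry over. Pictures are saved under pics/ and viewed, at most 10 in all, crops included, and the job is handed in when it is done.

```bash
mkdir -p pics
cat > h.py <<'E'
import numpy as np, cv2
from bench import robot
def snap(n):
    p,d=robot.snapshot(n); return p,d
def pts(n,d):
    c=robot.calibration(n);K=np.array(c["mtx"]);T=np.array(c["extrinsics"])
    v,u=np.indices(d.shape)
    P=np.stack([(u-K[0,2])/K[0,0]*d,(v-K[1,2])/K[1,1]*d,d],-1)
    W=P@T[:3,:3].T+T[:3,3]; W[d==0]=np.nan
    return W
E
python3 - <<'E'
from h import *
for n in("top","scene"):
    p,d=snap(n); cv2.imwrite(f"pics/{n}0.png",p[...,::-1]); W=pts(n,d)
    for q in("clamp","spare","dock","lock_slide","slide_knob"):
        for b in robot.boxes_of(q,n):
            x=[int(round(t)) for t in b["bbox"]]; u,v=(x[0]+x[2])//2,(x[1]+x[3])//2
            print(n,q,round(b["p"],2),x,W[min(v,419),min(u,559)].round(3))
print(robot.get_obs())
E
```

```text
top clamp 0.58 [138, 152, 178, 181] [0.493 0.294 0.066]
top spare 0.7 [192, 143, 233, 174] [0.512 0.192 0.061]
top dock 0.97 [362, 123, 469, 181] [ 0.541 -0.216  0.029]
top dock 0.95 [100, 254, 225, 338] [0.245 0.281 0.035]
top dock 0.75 [290, 220, 376, 263] [ 0.357 -0.049  0.029]
top dock 0.21 [413, 141, 464, 156] [ 0.538 -0.247  0.073]
top lock_slide 0.91 [415, 145, 458, 156] [ 0.536 -0.245  0.068]
top lock_slide 0.82 [332, 232, 370, 244] [ 0.363 -0.085  0.027]
top lock_slide 0.78 [158, 278, 214, 304] [0.255 0.235 0.037]
top lock_slide 0.59 [363, 122, 470, 180] [ 0.542 -0.216  0.035]
top slide_knob 0.98 [160, 279, 211, 305] [0.253 0.237 0.037]
top slide_knob 0.77 [331, 232, 371, 246] [ 0.361 -0.084  0.03 ]
top slide_knob 0.69 [414, 143, 462, 158] [ 0.537 -0.25   0.065]
scene clamp 0.56 [382, 219, 424, 250] [0.513 0.293 0.048]
scene spare 0.81 [340, 232, 379, 267] [0.539 0.195 0.046]
scene dock 0.97 [200, 188, 273, 230] [ 0.377 -0.049  0.023]
scene dock 0.78 [318, 136, 410, 195] [0.269 0.274 0.032]
scene dock 0.6 [92, 251, 213, 316] [ 0.559 -0.217  0.024]
scene lock_slide 0.91 [101,
[... 353 characters left out ...]
  0.032]
{'time': 0.6, 'joint_positions': array([-1.44210959e+00,  8.71666093e-02,  1.37070569e+00,  2.96590003e-06,
        1.68359172e+00, -1.03137747e-01]), 'qvel': array([-0.00133968, -0.00081812,  0.00020027,  0.00028726, -0.0011516 ,
        0.00103451]), 'joint_torque': array([ 2.23821320e-05, -3.39778733e+01, -3.02416492e+01,  7.17484555e-02,
        2.37058278e-02, -8.77068487e-06]), 'tool_pos': array([ 0.12634316, -0.53531071,  0.19882126]), 'ee_rot': array([3.14146440e+00, 1.03122332e-05, 2.31824817e-01]), 'wrist_force': array([-0.52375993,  0.88549273,  0.31278773]), 'wrist_torque': array([ 0.04329948, -0.01186564,  0.04953752]), 'finger_force': 0.0, 'width': 0.09407738484163349}
```

View pics/top0.png

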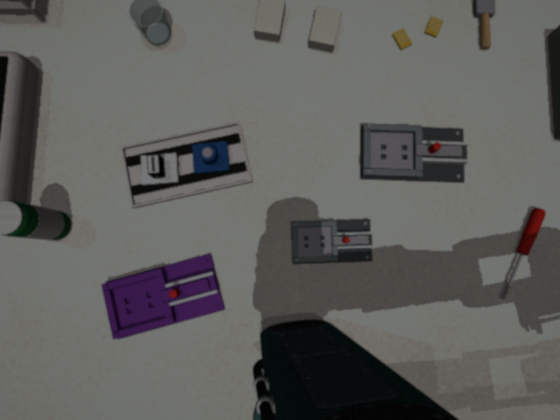

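View pics/scene0.png

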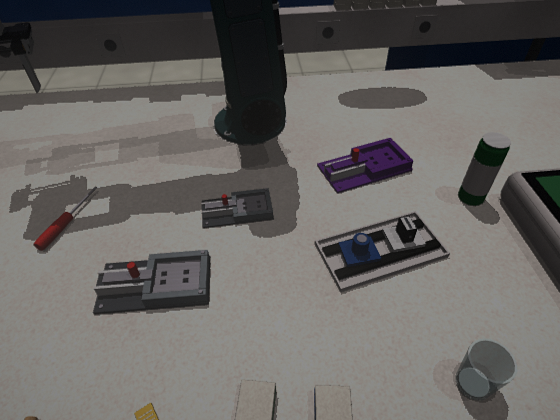

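Candidates for the dock: large grey (415,152), small grey (332,241), purple (163,295) in the top view. The large grey one fits (not purple, the larger of the two grey ones). I'll confirm this and measure in rectified crops.

```bash
cat >> h.py <<'E'
def rect(n,p,z,cx,cy,w=400,h=300,s=.5e-3):
    # panel: right = world -y, down = world -x, centre (cx,cy), s m/px
    c=robot.calibration(n);K=np.array(c["mtx"]);T=np.linalg.inv(np.array(c["extrinsics"]))
    A=np.array([[0,-s,cx+s*h/2],[-s,0,cy+s*w/2],[0,0,z],[0,0,1]])
    H=K@(T[:3]@A)
    return cv2.warpPerspective(p,H,(w,h),flags=cv2.WARP_INVERSE_MAP|cv2.INTER_CUBIC)
E
python3 - <<'E'
from h import *
p,d=snap("top"); np.savez("top0.npz",p=p,d=d); W=pts("top",d)
a=[rect("top",p,z,.54,-.19) for z in(.032,.018)]; b=[rect("top",p,z,.495,.25) for z in(.065,.025)]
im=np.vstack([np.hstack(a),np.hstack(b)])
cv2.imwrite("pics/r0.png",np.clip(im[...,::-1]*1.3,0,255).astype(np.uint8))
def fit(m,name):
    n,l,st,c=cv2.connectedComponentsWithStats(m.astype(np.uint8)); i=1+st[1:,4].argmax()
    q=W[l==i][:,:2]; print(name,len(q),cv2.minAreaRect((q*1000).astype(np.float32)), np.nanmedian(W[l==i][:,2]))
z=W[...,2];X=W[...,0];Y=W[...,1]
D=(abs(X-.54)<.08)&(abs(Y+.2)<.14)
fit(D&(z>.008),"dock all"); fit(D&(z>.013)&(z<.023)&(Y>-.21),"floor"); fit(D&(z>.028)&(z<.036)&(Y>-.22),"wall"); fit(D&(z>.045),"knob")
C=(abs(X-.495)<.06)&(abs(Y-.29)<.05)
fit(C&(z>.05),"block"); fit(C&(z>.02),"foot")
S=(abs(X-.51)<.06)&(abs(Y-.195)<.045); fit(S&(z>.05),"spare post"); fit(S&(z>.02),"spare foot")
print(robot.calibration("top")["extrinsics"])
E
```

```text
dock all 4672 ((543.759521484375, -216.55392456054688), (215.46466064453125, 114.48542022705078), 89.44770812988281) 0.024421313891393626
floor 1397 ((546.8921508789062, -168.2176513671875), (84.08187866210938, 78.37165069580078), 89.35102844238281) 0.017417954182802564
wall 1070 ((544.9456787109375, -164.89794921875), (110.80164337158203, 108.59781646728516), 89.34979248046875) 0.031313205991767845
knob 86 ((543.6177978515625, -245.83477783203125), (14.482495307922363, 15.037346839904785), 51.95451736450195) 0.06746385186780235
block 300 ((496.8126525878906, 303.73699951171875), (39.997737884521484, 24.5792179107666), 6.394924163818359) 0.06401546723917673
foot 1045 ((497.0445251464844, 303.8455505371094), (60.88002014160156, 72.47294616699219), 6.028083801269531) 0.025166643861289195
spare post 246 ((522.3262329101562, 201.13064575195312), (33.02198791503906, 31.910409927368164), 45.458984375) 0.060173575804585655
spare foot 1025 ((523.228759765625, 201.5751953125), (60.73038864135742, 72.4173812866211), 6.06391716003418) 0.024850705096316594
[[ 0.01768813 -0.99170372  0.12732192  0.3193752 ]
 [-0.99972527 -0.01950079 -0.01300429  0.05443777]
 [ 0.01537928 -0.12705692 -0.99177619  0.8782312 ]
 [ 0.          0.          0.          1.        ]]
```

View pics/r0.png

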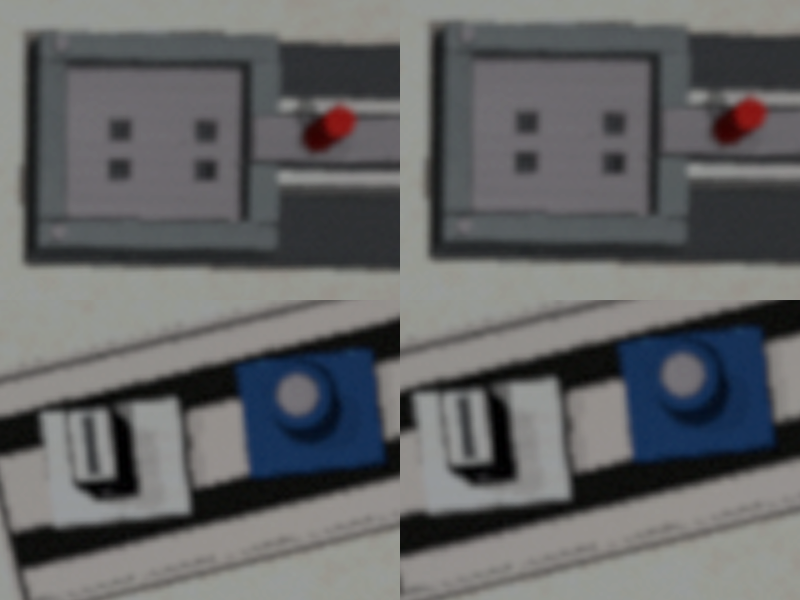

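The large grey dock is confirmed. Its wall top is 120×108 mm and centred near (0.545,-0.170), yaw about -1°. Its four holes are visible, at panel px (526–614,122–161), centred near (0.544,-0.175). The black clamp is at (0.497,0.304), yaw about 6°, with the blue spare to its right. I'm moving over the clamp.

```bash
R='python3 -m handwheel'
python3 -m handwheel '[[[0,0,-0.004],[0.37,0.84,0],0],[[0,0,-0.004],[0.37,0.84,0],0],[[0,0,-0.004],[0.37,0.84,0],0],[[0,0,-0.004],[0.37,0.84,0],0],[[0,0,-0.004],[0.37,0.84,0],0]]' >/dev/null
python3 -m handwheel '[[[0,0,-0.004],[0.37,0.84,0],0],[[0,0,-0.004],[0.37,0.84,0],0],[[0,0,-0.004],[0.37,0.84,0],0],[[0,0,-0.004],[0.37,0.84,0],0],[[0,0,-0.004],[0.37,0.84,0],0]]' >/dev/null
python3 -m handwheel '[[[0,0,-0.004],[0.37,0.84,0],0],[[0,0,-0.004],[0.37,0.84,0],0],[[0,0,-0.004],[0.37,0.84,0],0],[[0,0,-0.004],[0.37,0.84,0],0],[[0,0,-0.004],[0.37,0.84,0],0]]' >/dev/null
python3 -m handwheel '[[[0,0,-0.004],[0.37,0.84,0],0],[[0,0,-0.004],[0.37,0.84,0],0],[[0,0,-0.004],[0.37,0.84,0],0],[[0,0,-0.004],[0.37,0.84,0],0],[[0,0,-0.004],[0.37,0.84,0],0]]'
python3 -m handwheel '[[[0,0,0],[0,0,0],0],[[0,0,0],[0,0,0],0]]'
```

```text
time: 2.65
tool_pos: [0.4968, 0.3067, 0.1988]
ee_rot: [3.141, -0.0, 0.106]
wrist_force: [1.2, -0.9, 0.7]
width: 0.094
finger_force: 0.0
time: 2.85
tool_pos: [0.4961, 0.3051, 0.1978]
ee_rot: [3.14, 0.002, 0.108]
wrist_force: [-0.1, -0.7, -0.2]
width: 0.0938
finger_force: 0.0
```

```bash
python3 -m handwheel '[[[0,0,0],[0.02,-0.02,-0.6],0],[[0,0,0],[0,0,-0.6],0],[[0,0,0],[0,0,-0.6],0],[[0,0,0],[0,0,-0.6],0],[[0,0,0],[0,0,-0.42],0]]'
python3 -m handwheel '[[[0,0,0],[0,0,0],1],[[0,0,0],[0,0,0],1],[[0,0,0],[0,0,0],1],[[0,0,0],[0,0,0],1],[[0,0,0],[0,0,0],1]]'
python3 -m handwheel '[[[0,0,0],[0,0,0],1],[[0,0,0],[0,0,0],1],[[0,0,0],[0,0,0],1],[[0,0,0],[0,0,0],1],[[0,0,0],[0,0,0],1]]'
```

```text
time: 3.35
tool_pos: [0.4962, 0.3014, 0.0566]
ee_rot: [3.14, 0.001, 0.104]
wrist_force: [0.3, -0.3, -0.1]
width: 0.0939
finger_force: 0.0
time: 3.85
tool_pos: [0.4981, 0.304, 0.0593]
ee_rot: [-3.141, -0.002, 0.106]
wrist_force: [0.8, 0.5, -0.3]
width: 0.0576
finger_force: 0.0
time: 4.35
tool_pos: [0.4976, 0.3043, 0.0585]
ee_rot: [-3.14, -0.001, 0.106]
wrist_force: [1.8, -1.1, 7.7]
width: 0.018
finger_force: 4.1
```

```bash
python3 -m handwheel '[[[0,0,0],[0,0,0],1],[[0,0,0],[0,0,0],1]]'
python3 - <<'E'
from h import *
p,d=snap("top");q,e=snap("scene")
a=cv2.resize(p[110:230,90:250],(640,480),interpolation=2)[:300];b=cv2.resize(q[180:300,310:470],(640,480),interpolation=2)[60:360]
cv2.imwrite("pics/g0.png",np.vstack([a,b])[...,::-1])
E
```

```text
time: 4.55
tool_pos: [0.4979, 0.3039, 0.0586]
ee_rot: [-3.141, -0.001, 0.106]
wrist_force: [-0.2, -1.2, 3.0]
width: 0.0018
finger_force: 1.8
```

View pics/g0.png

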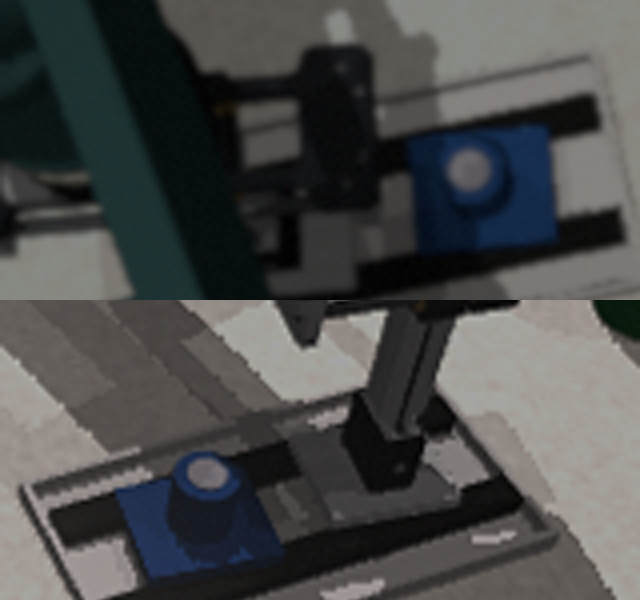

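The fingers shut without holding the block: the scene crop shows the black block (crop px 385,455) in front of the closed fingers. I'll check with depth where it is.

Run:
```python
from h import *
p,d=snap("scene"); W=pts("scene",d); np.set_printoptions(linewidth=220)
# crop px (x,y) -> image u=310+x/4, v=180+(y-300+60)/4
for y in range(380,500,12):
    v=180+(y-240)//4
    print(v,[ (310+x//4, *(W[v,310+x//4]*1000).round().tolist()) for x in range(340,460,16)])
z=W[...,2]
z0=np.load("top0.npz"); W0=pts("top",z0["d"])
m=(abs(W0[...,0]-.495)<.06)&(abs(W0[...,1]-.29)<.05)&(W0[...,2]>.05)
print((W0[m]*1000).round().astype(int)[::8].tolist())
print(z0["p"][m][::8].tolist())
```

```text
215 [(395, 419.0, 313.0, 4.0), (399, 417.0, 324.0, -0.0), (403, 497.0, 289.0, 89.0), (407, 509.0, 291.0, 102.0), (411, 509.0, 299.0, 100.0), (415, 508.0, 308.0, 99.0), (419, 421.0, 370.0, -2.0), (423, 423.0, 378.0, -1.0)]
218 [(395, 435.0, 306.0, 11.0), (399, 483.0, 290.0, 65.0), (403, 500.0, 289.0, 83.0), (407, 509.0, 293.0, 93.0), (411, 507.0, 302.0, 90.0), (415, 508.0, 310.0, 89.0), (419, 443.0, 359.0, 13.0), (423, 434.0, 374.0, 2.0)]
221 [(395, 437.0, 307.0, 3.0), (399, 488.0, 289.0, 61.0), (403, 501.0, 291.0, 75.0), (407, 508.0, 295.0, 82.0), (411, 507.0, 304.0, 80.0), (415, 507.0, 313.0, 79.0), (419, 454.0, 354.0, 16.0), (423, 452.0, 365.0, 12.0)]
224 [(395, 445.0, 305.0, 3.0), (399, 493.0, 288.0, 57.0), (403, 501.0, 292.0, 66.0), (407, 508.0, 297.0, 73.0), (411, 508.0, 306.0, 72.0), (415, 460.0, 343.0, 14.0), (419, 462.0, 352.0, 15.0), (423, 463.0, 360.0, 15.0)]
227 [(395, 474.0, 292.0, 26.0), (399, 494.0, 290.0, 49.0), (403, 507.0, 291.0, 64.0), (407, 511.0, 298.0, 67.0), (411, 509.0, 307.0, 64.0), (415, 477.0, 335.0, 24.0), (419, 465.0, 352.0, 9.0), (423, 462.0, 363.0, 4.0)]
[... 1553 characters left out ...]
, 301, 66], [483, 313, 64], [484, 298, 63], [481, 309, 65], [482, 294, 65], [480, 306, 63], [480, 291, 61], [478, 302, 63], [477, 313, 56], [478, 299, 53]]
[[44, 44, 45], [66, 66, 67], [26, 26, 25], [91, 93, 92], [106, 107, 106], [112, 113, 112], [113, 115, 114], [98, 97, 97], [104, 106, 106], [62, 61, 61], [84, 86, 86], [24, 24, 24], [54, 56, 57], [4, 4, 4], [80, 81, 81], [98, 98, 97], [114, 115, 114], [111, 113, 112], [78, 77, 77], [59, 61, 62], [8, 8, 8], [72, 73, 74], [92, 92, 91], [113, 113, 113], [112, 113, 112], [92, 92, 91], [65, 66, 67], [7, 7, 7], [66, 67, 68], [92, 92, 91], [102, 103, 102], [96, 97, 96], [58, 58, 58], [48, 49, 49], [4, 4, 5], [9, 9, 9], [74, 76, 77], [15, 15, 16]]
```

Run:
```python
from h import *
o=robot.get_obs(); print(robot.tip_reach,o["width"],o["finger_force"],o["tool_pos"],o["wrist_force"],o["joint_positions"])
q,e=snap("scene")
b=q[180:260,360:460].astype(float)*2.2
cv2.imwrite("pics/g1.png",cv2.resize(np.clip(b,0,255).astype(np.uint8),(750,600),interpolation=2)[...,::-1])
```

```text
0.025 0.0007102306736411154 2.3906956470455043 [0.49788001 0.30387331 0.05860843] [-0.45849476 -0.98587882  4.50760316] [ 4.50908792e-01  2.26529126e-01  1.49411571e+00 -1.87890433e-04
  1.41946187e+00  1.91569148e+00]
```

View pics/g1.png

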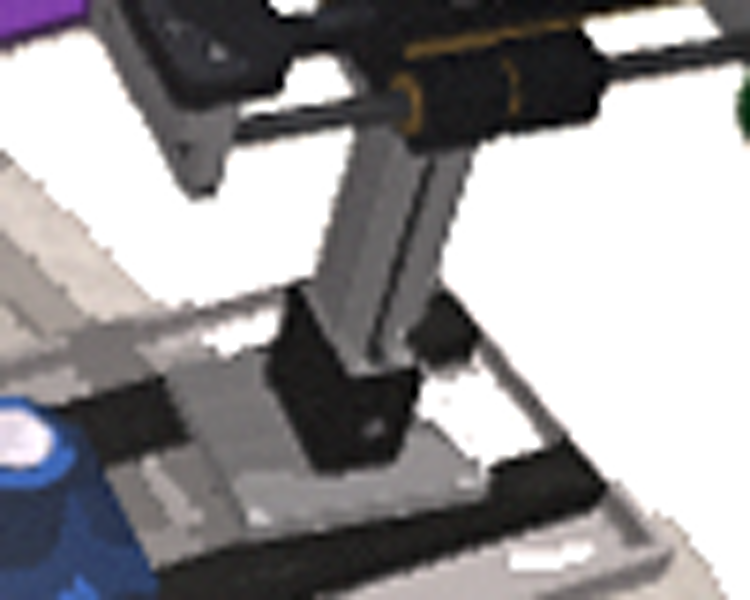

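The fingers are standing on top of the block, shut (crop px 375,365), although the reported TCP puts the tips at 34 mm. I'll lift and check the fingertip height by depth against the reading.

```bash
python3 -m handwheel '[[[0,0,0],[0,0,0.5],1],[[0,0,0],[0,0,0.5],1],[[0,0,0],[0,0,0],1],[[0,0,0],[0,0,0],1]]'
python3 - <<'E'
from h import *
o=robot.get_obs(); print(o["tool_pos"],o["wrist_force"],o["width"])
q,e=snap("scene");W=pts("scene",e)
print([(v,*(W[v,u]*1000).round().tolist()) for u in (404,408,412,416) for v in range(196,244,4)])
b=q[170:250,360:460].astype(float)*2.2
cv2.imwrite("pics/g2.png",cv2.resize(np.clip(b,0,255).astype(np.uint8),(750,600),interpolation=2)[...,::-1])
E
```

```text
time: 5.15
tool_pos: [0.4971, 0.3035, 0.107]
ee_rot: [3.141, 0.001, 0.106]
wrist_force: [-0.3, 0.7, -0.3]
width: 0.0007
finger_force: 0.0
[0.49708004 0.30354996 0.10699736] [-0.32709434  0.68187062 -0.33499157] 0.0006911350660857825
[(196, 357.0, 354.0, -0.0), (200, 370.0, 351.0, -1.0), (204, 382.0, 347.0, -2.0), (208, 397.0, 342.0, 0.0), (212, 410.0, 337.0, 1.0), (216, 430.0, 329.0, 10.0), (220, 491.0, 298.0, 67.0), (224, 500.0, 295.0, 65.0), (228, 510.0, 292.0, 63.0), (232, 514.0, 292.0, 56.0), (236, nan, nan, nan), (240, 520.0, 295.0, 37.0), (196, 495.0, 289.0, 140.0), (200, 497.0, 290.0, 132.0), (204, 502.0, 290.0, 126.0), (208, 397.0, 351.0, -0.0), (212, 411.0, 347.0, 1.0), (216, 480.0, 310.0, 65.0), (220, 491.0, 306.0, 66.0), (224, 502.0, 302.0, 66.0), (228, 512.0, 299.0, 66.0), (232, 519.0, 298.0, 62.0), (236, 518.0, 302.0, 46.0), (240, 518.0, 305.0, 33.0), (196, 506.0, 290.0, 151.0), (200, 508.0, 292.0, 143.0), (204, 507.0, 295.0, 131.0), (208, 507.0, 298.0, 119.0), (212, 421.0, 350.0, 11.0), (216, 426.0, 350.0, 3.0), (220, 439.0, 346.0, 4.0), (224, 502.0, 311.0, 65.0), (228, 514.0, 307.0, 67.0), (232, 518.0, 307.0, 59.0), (236, 519.0, 310.0, 47.0), (240, 517.0, 314.0, 31.0), (196, 508.0, 297.0, 152.0), (200, 507.0, 301.0, 140.0), (204, 505.0, 304.0, 127.0), (208, 508.0, 305.0, 119.0), (212, 425.0, 358.0, 14.0), (216, 431.0, 357.0, 8.0), (220, 449.0, 349.0, 15.0), (224, 462.0, 345.0, 16.0), (228, 468.0, 344.0, 9.0), (232, 490.0, 333.0, 23.0), (236, 504.0, 328.0, 26.0), (240, 512.0, 326.0, 23.0)]
```

View pics/g2.png

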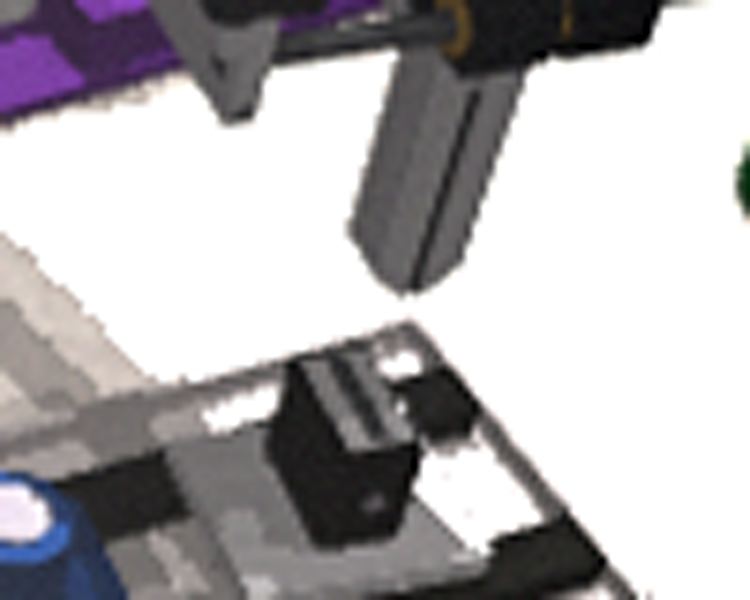

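The fingers end at about 112 mm true height while the reading implies 82 mm. The stop on the 65 mm block top gives the same result, so the reported z runs about 31 mm low. I'll open and descend to a reported z of about 0.026.

```bash
python3 -m handwheel '[[[0,0,0],[0,0,0],0],[[0,0,0],[0,0,0],0],[[0,0,0],[0,0,0],0],[[0,0,0],[0,0,0],0],[[0,0,0],[0,0,0],0]]' >/dev/null
python3 -m handwheel '[[[0,0,0],[0,0,0],0],[[0,0,0],[0,0,0],0],[[0,0,0],[0,0,0],0],[[0,0,0],[0,0,0],0],[[0,0,0],[0,0,0],0]]'
python3 -m handwheel '[[[0,0,0],[0,0,-0.5],0],[[0,0,0],[0,0,-0.4],0],[[0,0,0],[0,0,-0.3],0],[[0,0,0],[0,0,-0.2],0],[[0,0,0],[0,0,0],0]]'
```

```text
time: 6.2
tool_pos: [0.4974, 0.3037, 0.1079]
ee_rot: [3.142, -0.0, 0.106]
wrist_force: [0.2, 0.3, 0.8]
width: 0.077
finger_force: 0.0
time: 6.7
tool_pos: [0.4963, 0.3032, 0.036]
ee_rot: [3.14, 0.003, 0.106]
wrist_force: [-0.2, -0.5, 0.0]
width: 0.0941
finger_force: 0.0
```

```bash
python3 -m handwheel '[[[0,0,0],[0,0,-0.1],0],[[0,0,0],[0,0,-0.1],0],[[0,0,0],[0,0,0],0]]'
python3 -m handwheel '[[[0,0,0],[0,0,0],1],[[0,0,0],[0,0,0],1],[[0,0,0],[0,0,0],1],[[0,0,0],[0,0,0],1],[[0,0,0],[0,0,0],1]]'
python3 -m handwheel '[[[0,0,0],[0,0,0],1],[[0,0,0],[0,0,0],1],[[0,0,0],[0,0,0],1],[[0,0,0],[0,0,0],1],[[0,0,0],[0,0,0],1]]'
```

```text
time: 7.0
tool_pos: [0.4973, 0.3036, 0.0276]
ee_rot: [3.141, 0.0, 0.106]
wrist_force: [0.4, -0.2, -0.1]
width: 0.0936
finger_force: 0.0
time: 7.5
tool_pos: [0.4974, 0.3037, 0.0279]
ee_rot: [3.142, -0.0, 0.106]
wrist_force: [0.3, 0.2, -0.4]
width: 0.057
finger_force: 0.0
time: 8.0
tool_pos: [0.4974, 0.3037, 0.0278]
ee_rot: [3.142, 0.0, 0.106]
wrist_force: [1.0, 1.0, -0.1]
width: 0.0238
finger_force: 30.0
```

```bash
python3 -m handwheel '[[[0,0,0],[0,0,0.3],1],[[0,0,0],[0,0,0.5],1],[[0,0,0],[0,0,0.5],1],[[0,0,0],[0,0,0.5],1],[[0,0,0],[0,0,0],1]]'
python3 -m handwheel '[[[0,0,-0.006],[0.08,-0.4,0],1],[[0,0,-0.006],[0.08,-0.8,0],1],[[0,0,-0.006],[0.08,-0.8,0],1],[[0,0,-0.006],[0.08,-0.8,0],1],[[0,0,-0.006],[0.08,-0.8,0],1]]'
python3 -m handwheel '[[[0,0,-0.006],[0.08,-0.8,0],1],[[0,0,-0.006],[0.08,-0.8,0],1],[[0,0,-0.006],[0.08,-0.8,0],1],[[0,0,-0.006],[0.08,-0.8,0],1],[[0,0,-0.006],[0.08,-0.8,0],1]]' >/dev/null
python3 -m handwheel '[[[0,0,-0.006],[0.08,-0.8,0],1],[[0,0,-0.006],[0.08,-0.8,0],1],[[0,0,-0.005],[0,-0.4,0],1],[[0,0,0],[0,0,0],1],[[0,0,0],[0,0,0],1]]'
python3 - <<'E'
from h import *
for n in("top","scene"):
    p,d=snap(n);np.savez(n+"1.npz",p=p,d=d);W=pts(n,d);
    m=(abs(W[...,0]-.545)<.05)&(abs(W[...,1]+.175)<.06)&(W[...,2]>.085)&(W[...,2]<.125)
    l=cv2.connectedComponentsWithStats(m.astype(np.uint8)); i=1+l[2][1:,4].argmax(); q=W[l[1]==i]
    print(n,len(q),cv2.minAreaRect((q[:,:2]*1000).astype(np.float32)),np.percentile(q[:,2],[5,25,50,75,95]))
p=np.load("scene1.npz")["p"]; b=p[170:320,80:280].astype(float)*1.8
cv2.imwrite("pics/d0.png",cv2.resize(np.clip(b,0,255).astype(np.uint8),(800,600),interpolation=2)[...,::-1])
E
```

```text
time: 8.5
tool_pos: [0.4999, 0.3049, 0.1231]
ee_rot: [-3.139, -0.009, 0.106]
wrist_force: [-0.6, -0.2, -1.4]
width: 0.0241
finger_force: 30.0
time: 9.0
tool_pos: [0.5164, 0.1222, 0.1163]
ee_rot: [3.141, 0.002, 0.059]
wrist_force: [0.1, -0.3, -2.2]
width: 0.0241
finger_force: 30.0
time: 10.0
tool_pos: [0.5445, -0.1759, 0.1164]
ee_rot: [-3.14, 0.002, -0.016]
wrist_force: [-0.2, 0.3, -2.1]
width: 0.024
finger_force: 30.0
top 241 ((535.03466796875, -151.53659057617188), (23.53936195373535, 40.5079460144043), 89.37118530273438) [0.10912001 0.11163373 0.11284467 0.11400052 0.11538076]
scene 775 ((547.3125610351562, -176.74578857421875), (61.74946975708008, 72.91033935546875), 0.5485844016075134) [0.10671889 0.11267265 0.11366866 0.11454263 0.11883822]
```

View pics/d0.png

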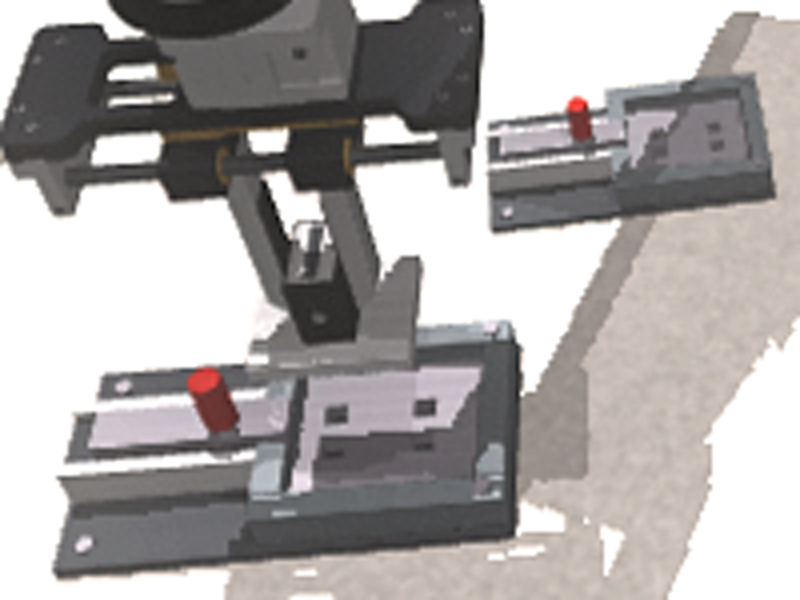

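Run:
```python
from h import *
out=[]
for n in("top","scene"):
    p=cv2.imread(f"pics/{n}0.png"); r=rect(n,p,.018,.545,-.172,240,220)
    g=cv2.cvtColor(r,cv2.COLOR_BGR2GRAY); g=cv2.GaussianBlur(g,(5,5),0)
    bg=cv2.medianBlur(g,61); m=(g.astype(float)<0.8*bg).astype(np.uint8)
    k,l,s,c=cv2.connectedComponentsWithStats(m)
    for i in range(1,k):
        a=s[i,4]
        if 150<a<900: print(n,a,"x",round(545-.5*(c[i,1]-110),1),"y",round(-172-.5*(c[i,0]-120),1))
    r2=rect(n,p,.032,.545,-.172,320,280); out.append(r2)
cv2.imwrite("pics/h0.png",np.hstack(out))
d=np.load("top0.npz")["d"]
def fit(W,y0=-.215):
    X,Y,z=W[...,0],W[...,1],W[...,2]
    m=(abs(X-.545)<.07)&(Y>y0)&(Y<-.09)&(z>.026)&(z<.038); q=W[m][:,:2]
    print(cv2.minAreaRect((q*1000).astype(np.float32)), "min/max",(np.percentile(q,[1,99],0)*1000).round(1).tolist())
fit(pts("top",d))
```

```text
top 514 x 554.1 y -153.3
top 490 x 553.7 y -196.9
top 515 x 534.1 y -152.9
top 500 x 533.5 y -196.8
scene 554 x 554.9 y -154.3
scene 547 x 554.2 y -198.6
scene 544 x 534.8 y -154.4
scene 564 x 534.0 y -198.4
((544.9749755859375, -162.43826293945312), (105.87938690185547, 108.5960464477539), 89.34611511230469) min/max [[490.8, -214.2], [598.1, -109.5]]
```

View pics/h0.png

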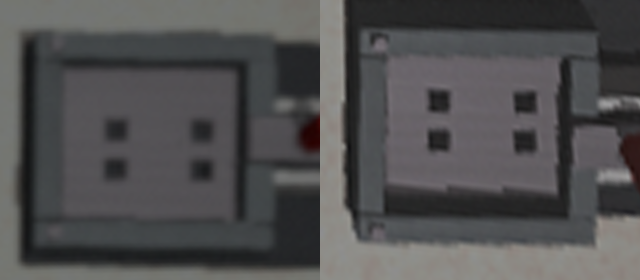

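The dark square holes are centred at top-camera (0.5439,-0.1750) and scene-camera (0.5445,-0.1764). The clamp is nearly over them. I'll descend to just above contact, then feel.

```bash
python3 -m handwheel '[[[0,0,0],[-0.02,0.01,-0.4],1],[[0,0,0],[0,0,-0.4],1],[[0,0,0],[0,0,-0.4],1],[[0,0,0],[0,0,-0.2],1],[[0,0,0],[0,0,0],1]]'
python3 -m handwheel '[[[0,0,0],[0,0,-0.04],1],[[0,0,0],[0,0,-0.02],1],[[0,0,0],[0,0,-0.02],1],[[0,0,0],[0,0,0],1]]'
```

```text
time: 10.6
tool_pos: [0.543, -0.1742, 0.0458]
ee_rot: [-3.14, 0.004, -0.013]
wrist_force: [-0.5, 0.0, -3.0]
width: 0.0241
finger_force: 30.0
time: 11.0
tool_pos: [0.5447, -0.176, 0.0445]
ee_rot: [3.141, -0.001, -0.015]
wrist_force: [-1.0, 0.7, -2.4]
width: 0.0238
finger_force: 30.0
```

```bash
for i in 1; do :; done
python3 -m handwheel '[[[0,0,0],[0,0,-0.02],1],[[0,0,0],[0,0,-0.02],1],[[0,0,0],[0,0,0],1],[[0,0,0],[0,0,0],1]]' | egrep 'pos|wrist'
python3 -m handwheel '[[[0,0,0],[0,0,-0.02],1],[[0,0,0],[0,0,-0.02],1],[[0,0,0],[0,0,0],1],[[0,0,0],[0,0,0],1]]'| egrep 'pos|wrist'
```

```text
tool_pos: [0.5443, -0.1758, 0.0417]
wrist_force: [-0.2, 1.1, -1.6]
tool_pos: [0.5443, -0.1758, 0.0397]
wrist_force: [-0.3, -0.6, -2.5]
```

```bash
python3 -m handwheel '[[[0,0,0],[0,0,-0.02],1],[[0,0,0],[0,0,-0.02],1],[[0,0,0],[0,0,0],1],[[0,0,0],[0,0,0],1]]' | egrep 'pos|wrist'
python3 -m handwheel '[[[0,0,0],[0,0,-0.02],1],[[0,0,0],[0,0,0],1],[[0,0,0],[0,0,0],1]]'| egrep 'pos|wrist'
```

```text
tool_pos: [0.5443, -0.1758, 0.0378]
wrist_force: [-0.4, 0.1, -2.5]
tool_pos: [0.5441, -0.1758, 0.0366]
wrist_force: [-0.1, -0.4, -3.5]
```

```bash
python3 -m handwheel '[[[0,0,0],[0,0,-0.02],1],[[0,0,0],[0,0,0],1],[[0,0,0],[0,0,0],1]]' | egrep 'pos|wrist'
python3 -m handwheel '[[[0,0,0],[0,0,-0.02],1],[[0,0,0],[0,0,0],1],[[0,0,0],[0,0,0],1]]'| egrep 'pos|wrist'
```

```text
tool_pos: [0.5442, -0.1757, 0.0355]
wrist_force: [-0.1, 0.3, -3.4]
tool_pos: [0.5442, -0.1758, 0.0346]
wrist_force: [-0.0, -0.3, -2.9]
```

```bash
python3 -m handwheel '[[[0,0,0],[0,0,-0.02],1],[[0,0,0],[0,0,0],1],[[0,0,0],[0,0,0],1]]' | egrep 'pos|wrist'
python3 -m handwheel '[[[0,0,0],[0,0,-0.02],1],[[0,0,0],[0,0,0],1],[[0,0,0],[0,0,0],1]]'| egrep 'pos|wrist'
```

```text
tool_pos: [0.5442, -0.1758, 0.0337]
wrist_force: [-0.6, 0.2, -2.1]
tool_pos: [0.5442, -0.1758, 0.0327]
wrist_force: [-1.1, -0.3, -1.6]
```

```bash
python3 -m handwheel '[[[0,0,0],[0,0,-0.02],1],[[0,0,0],[0,0,0],1],[[0,0,0],[0,0,0],1]]' | egrep 'pos|wrist'
```

```text
tool_pos: [0.5442, -0.1758, 0.0317]
wrist_force: [-1.5, 0.3, -2.0]
```

```bash
python3 -m handwheel '[[[0,0,0],[0,0,-0.01],1],[[0,0,0],[0,0,-0.01],1],[[0,0,0],[0,0,0],1],[[0,0,0],[0,0,0],1]]' | egrep 'pos|wrist'
python3 - <<'E'
from h import *
p,d=snap("scene");W=pts("scene",d);z=W[...,2]
m=(abs(W[...,0]-.545)<.04)&(abs(W[...,1]+.175)<.045)&(z>.02)&(z<.045)
h,e=np.histogram(z[m],25,(.02,.045));print(h)
E
```

```text
tool_pos: [0.5442, -0.1758, 0.0307]
wrist_force: [-2.6, 0.1, -2.1]
[ 25  26  20  23  27  40 118 190 151  61  27  20  27  14   5   9  10  13
   9   9   4   6   9   6   7]
```

The foot top is now at 27.5 mm (28 expected when seated), so the lugs went straight in. A light press will confirm it.

```bash
python3 -m handwheel '[[[0,0,0],[0,0,-0.01],1],[[0,0,0],[0,0,0],1],[[0,0,0],[0,0,0],1]]' | egrep 'pos|wrist'
python3 -m handwheel '[[[0,0,0],[0,0,-0.01],1],[[0,0,0],[0,0,0],1],[[0,0,0],[0,0,0],1]]' | egrep 'pos|wrist'
```

```text
tool_pos: [0.5443, -0.1758, 0.0307]
wrist_force: [-3.6, 0.6, 2.0]
tool_pos: [0.5443, -0.1759, 0.0307]
wrist_force: [-3.9, 1.2, 3.8]
```

```bash
python3 -m handwheel '[[[0,0,0],[0,0,0.02],0.5],[[0,0,0],[0,0,0],0.5],[[0,0,0],[0,0,0],0.5],[[0,0,0],[0,0,0],0.5],[[0,0,0],[0,0,0],0.5]]'
python3 -m handwheel '[[[0,0,0],[0,0,0.3],0.5],[[0,0,0],[0,0,0.5],0.5],[[0,0,0],[0,0,0.5],0.5],[[0,0,0],[0,0,0.4],0.5],[[0,0,0],[0,0,0],0.5]]'
python3 -m handwheel '[[[0,0,0],[0,-0.5,0],1],[[0,0,0],[0,-0.5,0],1],[[0,0,0],[0,-0.6,0],1],[[0,0,0],[0,-0.6,0],1],[[0,0,0],[0,0,0],1]]'
python3 - <<'E'
from h import *
p,d=snap("scene");W=pts("scene",d);z=W[...,2]
m=(abs(W[...,0]-.545)<.04)&(abs(W[...,1]+.175)<.045)&(z>.023)&(z<.031)
print("foot z",np.median(z[m]))
m=(abs(W[...,0]-.545)<.04)&(abs(W[...,1]+.175)<.045)&(z>.06)&(z<.075)
print("block",cv2.minAreaRect((W[m][:,:2]*1000).astype(np.float32)),np.median(z[m]))
hsv=cv2.cvtColor(p,cv2.COLOR_RGB2HSV);m=((hsv[...,0]<8)|(hsv[...,0]>172))&(hsv[...,1]>150)&(abs(W[...,0]-.545)<.04)&(abs(W[...,1]+.24)<.05)&(z>.062)
print("knob",m.sum(),(W[m].mean(0)*1000).round(1))
E
```

```text
time: 15.55
tool_pos: [0.5446, -0.1758, 0.0308]
ee_rot: [3.141, -0.001, -0.015]
wrist_force: [-0.3, 0.3, 0.8]
width: 0.0469
finger_force: 0.0
time: 16.05
tool_pos: [0.5469, -0.1769, 0.121]
ee_rot: [3.138, -0.009, -0.015]
wrist_force: [0.0, -0.7, 0.8]
width: 0.0471
finger_force: 0.0
time: 16.55
tool_pos: [0.5434, -0.289, 0.1145]
ee_rot: [3.141, 0.002, -0.019]
wrist_force: [0.9, -0.4, 0.1]
width: 0.0103
finger_force: 0.0
foot z 0.027540377321047638
block ((546.7959594726562, -177.08560180664062), (42.02744674682617, 23.674816131591797), 0.6426801085472107) 0.06810859297898197
knob 35 [ 545.  -248.2   69.6]
```

```bash
python3 -m handwheel '[[[0,0,0],[0,0,-0.4],1],[[0,0,0],[0,0,-0.5],1],[[0,0,0],[0,0,-0.4],1],[[0,0,0],[0,0,-0.2],1],[[0,0,0],[0,0,0],1]]'
python3 -m handwheel '[[[0,0,0],[0,0.1,0],1],[[0,0,0],[0,0.1,0],1],[[0,0,0],[0,0.1,0],1],[[0,0,0],[0,0.06,0],1],[[0,0,0],[0,0.04,0],1]]'
python3 -m handwheel '[[[0,0,0],[0,0.04,0],1],[[0,0,0],[0,0.04,0],1],[[0,0,0],[0,0.04,0],1],[[0,0,0],[0,0.04,0],1],[[0,0,0],[0,0.04,0],1]]'
```

```text
time: 17.1
tool_pos: [0.5432, -0.2839, 0.0386]
ee_rot: [-3.139, 0.004, -0.014]
wrist_force: [0.3, -0.0, 0.5]
width: 0.0006
finger_force: 0.0
time: 17.6
tool_pos: [0.5449, -0.2665, 0.0418]
ee_rot: [3.139, -0.002, -0.014]
wrist_force: [-0.0, -2.6, 0.6]
width: 0.0005
finger_force: 1.5
time: 18.1
tool_pos: [0.5446, -0.256, 0.0412]
ee_rot: [3.141, -0.001, -0.015]
wrist_force: [0.7, -3.6, 2.3]
width: 0.0003
finger_force: 1.6
```

```bash
python3 -m handwheel '[[[0,0,0],[0,0.04,0],1],[[0,0,0],[0,0.04,0],1],[[0,0,0],[0,0.04,0],1],[[0,0,0],[0,0.02,0],1],[[0,0,0],[0,0,0],1]]'| egrep 'pos|wrist'
python3 -m handwheel '[[[0,0,0],[0,0.03,0],1],[[0,0,0],[0,0.03,0],1],[[0,0,0],[0,0.02,0],1],[[0,0,0],[0,0,0],1]]'| egrep 'pos|wrist'
```

```text
tool_pos: [0.5443, -0.2484, 0.0407]
wrist_force: [0.4, -2.2, 1.9]
tool_pos: [0.5443, -0.2445, 0.0407]
wrist_force: [1.6, -3.2, 1.4]
```

```bash
python3 -m handwheel '[[[0,0,0],[0,0.03,0],1],[[0,0,0],[0,0.02,0],1],[[0,0,0],[0,0,0],1]]'| egrep 'pos|wrist'
```

```text
tool_pos: [0.5443, -0.2436, 0.0407]
wrist_force: [1.3, -6.7, -0.1]
```

```bash
python3 -m handwheel '[[[0,0,0],[0,0.03,0],1],[[0,0,0],[0,0.03,0],1],[[0,0,0],[0,0,0],1],[[0,0,0],[0,0,0],1]]'| egrep 'pos|wrist'
python3 -m handwheel '[[[0,0,0],[0,-0.3,0],1],[[0,0,0],[0,-0.3,0],1],[[0,0,0],[0,0,0.5],1],[[0,0,0],[0,0,0.5],1],[[0,0,0],[0,0,0.5],1]]'| egrep 'pos|wrist'
python3 -m handwheel '[[[0,0,0],[0,-0.5,0.4],1],[[0,0,0],[0,-0.5,0],1],[[0,0,0],[0,0,0],1],[[0,0,0],[0,0,0],1]]'
python3 - <<'E'
from h import *
p,d=snap("scene");W=pts("scene",d);z=W[...,2]
m=(abs(W[...,0]-.545)<.04)&(abs(W[...,1]+.175)<.045)&(z>.023)&(z<.031)
print("foot z",np.median(z[m]))
hsv=cv2.cvtColor(p,cv2.COLOR_RGB2HSV);m=((hsv[...,0]<8)|(hsv[...,0]>172))&(hsv[...,1]>150)&(abs(W[...,0]-.545)<.04)&(abs(W[...,1]+.24)<.05)&(z>.062)
print("knob",m.sum(),(W[m].mean(0)*1000).round(1))
b=p[220:325,80:220].astype(float)*1.8
cv2.imwrite("pics/e0.png",cv2.resize(np.clip(b,0,255).astype(np.uint8),(800,600),interpolation=2)[...,::-1])
E
```

```text
tool_pos: [0.5443, -0.2436, 0.0409]
wrist_force: [1.4, -11.2, -0.3]
tool_pos: [0.5435, -0.2689, 0.1155]
wrist_force: [-0.2, 0.8, -0.7]
time: 20.6
tool_pos: [0.5437, -0.3189, 0.1345]
ee_rot: [-3.139, 0.002, -0.016]
wrist_force: [-0.8, -0.2, 0.4]
width: 0.0004
finger_force: 0.0
foot z 0.02766522730630583
knob 10 [ 546.  -220.9   69.6]
```

View pics/e0.png

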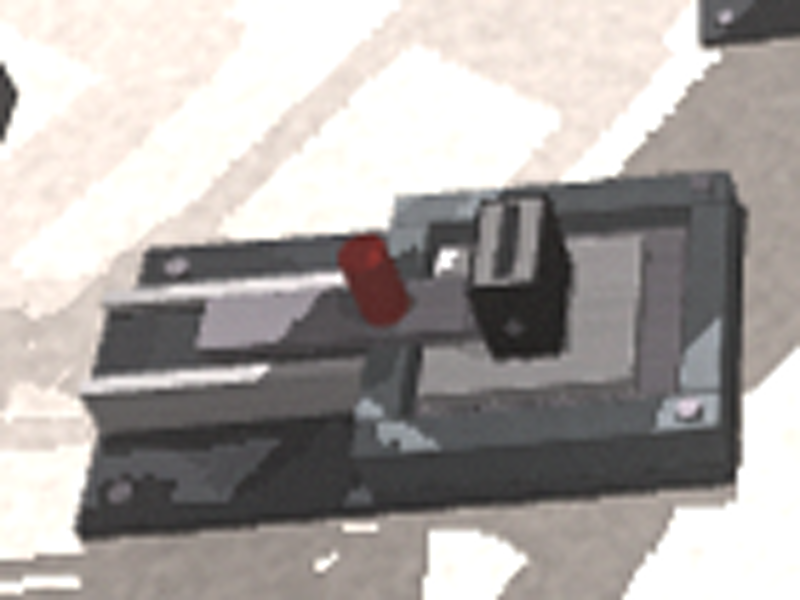

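The clamp sits level and the bar lies over its foot, with the knob (375,280) at the pocket wall. I'll measure the slide travel with the top camera, the same way as at the start.

Run:
```python
from h import *
p1,d1=snap("top"); z=np.load("top0.npz")
for p,d in((z["p"],z["d"]),(p1,d1)):
    W=pts("top",d); hsv=cv2.cvtColor(p,cv2.COLOR_RGB2HSV)
    r=((hsv[...,0]<8)|(hsv[...,0]>172))&(hsv[...,1]>120)&(abs(W[...,0]-.545)<.04)&(abs(W[...,1]+.235)<.05)
    a=r&(W[...,2]>.06); b=r&(W[...,2]>.04)
    print(a.sum(),b.sum(),(np.median(W[a],0)*1000).round(1),(W[b].min(0)*1000).round(1),(W[b].max(0)*1000).round(1))
```

```text
52 78 [ 542.9 -244.4   68.8] [ 536.3 -252.7   40.1] [ 549.7 -238.5   71.7]
54 84 [ 542.8 -221.6   69.2] [ 535.9 -229.5   40.3] [ 551.1 -215.6   73.3]
```

The knob is about 52 mm from the pocket centre (54 = fully in), and it stopped hard without moving from 7 to 11 N, so the slide is fully in. Handing in.

```bash
python3 -c "
from bench import robot; print(robot.close_job())"
```

```text
the job is handed in; nothing more can be done
None
```

I set the black clamp down level in the large grey dock with its lugs in the holes, pushed the locking slide in to its stop, and handed the job in with the gripper clear; my one earlier grasp attempt failed because the reported tool height read about 31 mm low, and no verdict came back.

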